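# Load the two-tier kingpin tin and take off its outer lid

### The job

Lay the loose kingpin in the empty V rests of the open parts tin, head the same way as the kingpin already packed there. Then pick up the lid set by the sides of its inner lid (the tray with the bushings), with the outer lid staying on so nothing spills, and lower it gently onto the tin until the inner lid sits down on the rim all round. Finally lift the outer lid alone by its bar, leaving the inner lid and the bushings standing in it undisturbed, and finish still holding the outer lid level, about 10 cm above where it sat; drop nothing and leave the other things on the counter alone.

Things in the scene. Friction and masses are not known exactly. Their poses are not given: they have to be found in the camera images.
- tin: Open narrow steel tin fixed on the counter, 177 (x) x 67 (y) x 48 high mm; walls, floor 3 thick, inside 171 x 61. Origin: centre of underside; -x end nearer the robot. Holds two pairs of black 45 degree V rests for pins along x, one pair per half; V bottoms 7, tops 22 above origin; the V's of a pair stand 20 mm either side of the pair's centre: 37 mm free between them for fingers.
- empty_rest (a point): Centre of the empty pair of V rests, in the far (+x) half of the tin: 43 mm along tin x, 14 mm above the tin's origin. The middle of a kingpin's axis comes to lie here. Axes as the tin's.
- full_rest (a point): Centre of the occupied pair of V rests, in the near (-x) half: -43 mm along tin x, 14 mm above the tin's origin.
- packed_kingpin: Raw steel kingpin lying loose in the near pair of V rests, same shape as the loose one, head towards the tin's -x end. To be left there.
- loose_kingpin: Raw steel bolt on the counter, any yaw, 70 mm long: shank 10 dia x 62, hex head 16.6 across corners x 8 thick. Origin: on its axis, mid-length, about 6 mm above the counter as it lies; x runs along the axis from head (-35) to thread end (+35): laid right, its x points as the tin's x. Roll about x arbitrary. 45 g. Grip the shank at the origin, across x.
- loose_kingpin_head (a point): Centre of the loose kingpin's hex head, 31 mm from its origin along its -x.
- inner_lid: Inner lid: aluminium tray standing on the counter under the outer lid. Origin: centre of underside; x along its length. Lowest 10 mm: plug 167 x 57 for the tin's mouth (2 mm play all round). From 10 to 32 mm: band 178 x 68 that rests on the rim; grip it across y at mid length (68 mm). Seated: origin 38 above the tin's, x axes parallel, either way round. 160-260 g.
- outer_lid: Outer lid: steel slip cap 185 x 75 lying loosely on the inner lid. Origin: centre of underside of its 3 mm top plate, 32 mm above the inner lid's origin; x along its length. Skirt reaches 10 down outside the band, 1.5 play. Mid long sides: notches 50 long through skirt and plate edge (plate 66 wide there) bare the inner lid's band to fingers from above. 120-195 g. Lifts straight up, no catch.
- bar (a point): Middle of the outer lid's bar pull: a round bar 10 mm diameter along the lid's x, 60 mm between its two feet, axis 21 mm above the outer lid's origin (13 mm free under it). Grip across y.
- bushing_1: Orange cone bushing standing in the inner lid, hidden under the outer lid: 24 mm diameter at the foot, 17 at the top, 15 high, loose. Origin: centre of its underside; z up. Stands on the inner lid's floor, 2.5 mm above that lid's origin.
- bushing_2: The second, like bushing_1, in the other half of the inner lid.
- riser_pad: Matte black hard plastic riser pad, 85 x 55 x 6, lying on the counter beyond the loose kingpin. Leave alone. Origin: centre of its underside.
- nut_driver: Brass-coloured axle nut driver with a T handle, 105 mm long, lying beyond the loose kingpin, beside the riser pad. Leave alone. Origin: mid-tool, on the counter.
- catch_bin: Fixed tin catch bin 140 x 120 x 70 at the right, with a galvanized chute sloping into it from a small plywood shelf 205 mm high. Leave alone. Origin: centre of the bin's underside.

How it is judged (in metres and radians):
On the way, in this order (a step that is already met when the one before it is completed fails the run):
1. the loose kingpin lies released in the empty V rests, head the same way as the packed one (x of loose_kingpin in the frame of tin between 0.031 and 0.055 m and y of loose_kingpin in the frame of tin between -0.005 and 0.005 m and z of loose_kingpin in the frame of tin between 0.01 and 0.018 m and angle between the x axis of loose_kingpin and the x axis of tin, either way round below 0.12 rad and x of loose_kingpin_head in the frame of tin below 0.03 m and distance between packed_kingpin and full_rest below 0.012 m and contact force between loose_kingpin and the fingers below 0.05 N and linear speed of loose_kingpin below 0.03 m/s), for 0.2 s.
2. the lid set is lowered onto the tin: the inner lid sits on the rim with the outer lid still on it (z of inner_lid in the frame of tin between 0.035 and 0.041 m and x of inner_lid in the frame of tin between -0.004 and 0.004 m and y of inner_lid in the frame of tin between -0.004 and 0.004 m and angle between inner_lid's own z axis and vertical below 0.03 rad and angle between the x axis of inner_lid and the x axis of tin, either way round below 0.06 rad and z of outer_lid in the frame of inner_lid below 0.036 m and linear speed of inner_lid below 0.03 m/s), for 0.2 s.
At the end, for the whole second after the job is handed in: Both kingpins in their rests (within 12 mm along, 5 across), heads to tin -x; inner lid on the rim (within 3 mm in height, 4 sideways, 0.03 rad), untouched, bushings standing in it; outer lid held still and level (0.15 rad) in the fingers only, at least 75 mm above its place (x of loose_kingpin in the frame of tin between 0.031 and 0.055 m and y of loose_kingpin in the frame of tin between -0.005 and 0.005 m and z of loose_kingpin in the frame of tin between 0.01 and 0.018 m and angle between the x axis of loose_kingpin and the x axis of tin, either way round below 0.12 rad and x of loose_kingpin_head in the frame of tin below 0.03 m and distance between packed_kingpin and full_rest below 0.012 m and z of inner_lid in the frame of tin between 0.035 and 0.041 m and x of inner_lid in the frame of tin between -0.004 and 0.004 m and y of inner_lid in the frame of tin between -0.004 and 0.004 m and angle between inner_lid's own z axis and vertical below 0.03 rad and angle between the x axis of inner_lid and the x axis of tin, either way round below 0.06 rad and z of bushing_1 in the frame of inner_lid between -0.002 and 0.012 m and angle between each of bushing_1, bushing_2's own z axis and vertical below 0.25 rad and z of bushing_2 in the frame of inner_lid between -0.002 and 0.012 m and z of outer_lid in the frame of inner_lid above 0.107 m and angle between outer_lid's own z axis and vertical below 0.15 rad and contact force between outer_lid and the fingers above 1 N and contact force between outer_lid and inner_lid below 0.05 N and contact force between outer_lid and tin below 0.05 N and contact force between inner_lid and the arm below 0.05 N and contact force between inner_lid and the fingers below 0.05 N and linear speed of outer_lid below 0.03 m/s); the arm keeps its last pose, push and grip.
It fails at once if the outer lid comes off while the inner lid is not seated on the tin, or the inner lid is shifted once the outer lid is off it (z of outer_lid in the frame of inner_lid above 0.04 m and not (z of inner_lid in the frame of tin between 0.033 and 0.043 m and x of inner_lid in the frame of tin between -0.005 and 0.005 m and y of inner_lid in the frame of tin between -0.005 and 0.005 m)).
It fails at once if the inner lid or the kingpin is dropped ((contact force between inner_lid and the fingers below 0.05 N and linear speed of inner_lid above 0.35 m/s) or (contact force between loose_kingpin and the fingers below 0.05 N and linear speed of loose_kingpin above 0.45 m/s)).
It fails at once if the riser pad or the nut driver is pushed about (distance of any of riser_pad, nut_driver from where it was at the start of the episode above 0.02 m).
It fails at once if the catch bin or chute is hit (contact force between catch_bin and the arm above 2 N).
It fails at once if the packed kingpin is knocked out of its place (distance between packed_kingpin and full_rest above 0.02 m).
It also fails if it takes over 72 s, if anything falls off the work surface, if the arm or the gripper's body presses on something with over 40 N, if the wrist force passes 120 N, or if a joint passes its speed limit or range.

### The arm

A 6-joint arm with a two-finger parallel gripper is mounted at the origin on the work surface. World frame = base frame: x ahead of the robot, y to its left, z up, the work surface at z = 0. Lengths are in mm, angles in rad, forces in N, time in s.
With the tool pointing down it reaches from about 275 to 750 mm from the base axis. Payload 10.2 kg.
Tool frame: the origin (TCP) lies at the very end of the fingers, on their centre line; the grasp point (between the pads) lies 19 mm behind it; z points along the fingers, y is the line along which they close (so a half turn about z gives the same grasp; the last joint's range is limited). The gripper opens to 85 mm and grips with 20 to 120 N. Pads are 22 mm wide; open, the fingers measure 114 mm over their backs; the gripper's body (76 mm by 85 mm) begins 54 mm behind the grasp point. The pads swing forward as they close: fully open they stand 13 mm farther back than shut.
Start: joints at [-1.405, 0.313, 1.498, -0, 1.331, -0.223], TCP at [199.004, -485.828, 231.294] pointing down, gripper open.
Joint ranges: [-2.94, 2.94], [-0.97, 2.17], [0.19, 2.56], [-1.23, 4.37], [0.02, 3.11], [-2.88, 2.88]. Speed limits (rad/s): [2.39, 2.39, 3.01, 3.14, 3.14, 3.14].

### API

Orientations are given as a unit quaternion [w, x, y, z].
In Python, from rig import * gives the robot as it stands. The module is installed in compiled form; this text tells all that it offers.
- The arm moves only by the shell command python3 -m crank 'ROWS' [FORCE]. ROWS is JSON, a list that holds one entry, the list of rows, each a list of 7 numbers: the shift along the tool's x, y, z in units of 25 mm (1.0 is 25 mm), then the turn, a rotation vector about the tool's x, y, z in units of 8 degrees (1.0 is 8 degrees), then the finger opening in mm, from 0 to 85.4. A call has exactly 8 rows; each row shifts and turns the commanded pose from where the row before left it, along the tool's axes as they then stand; what a row does not reach is not made up. A row lasts 1/10 s, in which the tool goes at most 50 mm and 8.59 degrees, less where a joint would pass 70% of its speed; a pose out of reach is approached as far as the arm can. A call is refused whole if a number of a shift passes 1 or a number of a turn 1, either way. A call with a gripper value outside its range is refused whole. The fingers move at their own pace and stop on an object; FORCE is the grip in N (left out, the last holds). Time passes only in rows, so rows that do not move let the fingers close, or fill a call up. It gives the time, the measured TCP pose, the force, the opening and the grip force at its end, in the units of the state.
- sense(): the state, without advancing time (a new reading comes with each control period).
- capture(name): name is "scene" or "top"; returns the picture (480x640x3 uint8, blue, green, red); there is no depth.
- camera_model(name): a dict with "fx", "fy", "cx", "cy" (pixels), "world_from_camera" (4x4, takes a point from camera to world coordinates). Camera axes: x right, y up, looking along -z (the intrinsics and any distortion apply to the point x, -y, -z); pixel columns grow to the right and rows downward; lengths in mm; the calibration is good to about 2 mm. A picture is of the moment at which its call begins. camera_model takes no time and is no camera call.
- finish_job(): hands the job in; it is judged then, once.
The state is a dict: "time_s": time; "joints": joint angles; "dq": joint speeds; "tau": joint torques, N m; "eef_pos": TCP position; "ee_rot": TCP orientation; "force": force on the tool from outside, world axes, zero at the start; "wrist_torque": the same for the moment, N m; "grip_width": opening from 0.0 (shut) to 1.0 (fully open); "grip_force": force on a finger pad.
Only numpy, scipy, OpenCV 4.12 (cv2) and the standard library are available. Lean on these libraries where they do the work, as an engineer would, in place of code of your own. Each camera call takes 0.05 s, during which the arm holds its last target. There are 200 camera calls.

## Working session

There is one attempt and no reset: what is moved stays moved. The work goes in short steps, Python scripts to look and compute and a shell command to move; the robot and the scene stay as the last step left them, time stands still between calls to the robot, and variables do not carry over. Pictures are saved under pics/ and viewed, at most 12 in all, crops included, and the job is handed in when it is done.

```bash
mkdir -p pics; python3 - <<'E'
from rig import *
import cv2, numpy as np
for n in("scene","top"):
    cv2.imwrite(f"pics/{n}0.png",capture(n)); m=camera_model(n); print(n,{k:(np.round(v,3).tolist()) for k,v in m.items()})
print(sense())
E
```

```text
scene {'fx': 455.795, 'fy': 455.795, 'cx': 321.916, 'cy': 233.299, 'world_from_camera': [[0.592, -0.578, 0.561, 1064.97], [0.806, 0.433, -0.405, -457.89], [-0.009, 0.692, 0.722, 662.921], [0.0, 0.0, 0.0, 1.0]]}
top {'fx': 534.18, 'fy': 534.18, 'cx': 317.37, 'cy': 242.223, 'world_from_camera': [[0.0, 0.996, -0.085, 511.163], [-1.0, -0.002, -0.021, -123.602], [-0.021, 0.085, 0.996, 1087.0], [0.0, 0.0, 0.0, 1.0]]}
{'time_s': 0.1, 'joints': array([-1.40539696e+00,  3.13421457e-01,  1.49833162e+00,  1.73400213e-05,
        1.33098480e+00, -2.23385494e-01]), 'dq': array([ 0.00022516, -0.00098474, -0.00243521, -0.00033404, -0.00047721,
        0.00095439]), 'tau': array([ 2.47040116e-03, -4.12901974e+01, -2.60143143e+01, -2.24258065e-04,
        3.03013287e-03, -5.15983373e-06]), 'eef_pos': array([ 198.97260929, -485.60389206,  230.78937204]), 'ee_rot': array([-5.72128095e-04,  9.81165453e-01,  1.93168389e-01,  2.50166539e-05]), 'force': array([-0.98536278,  0.44358179,  0.59198825]), 'wrist_torque': array([-0.0023396 , -0.02911087,  0.00729076]), 'grip_force': 0.0, 'grip_width': 0.9971841061690893}
```

View pics/top0.png

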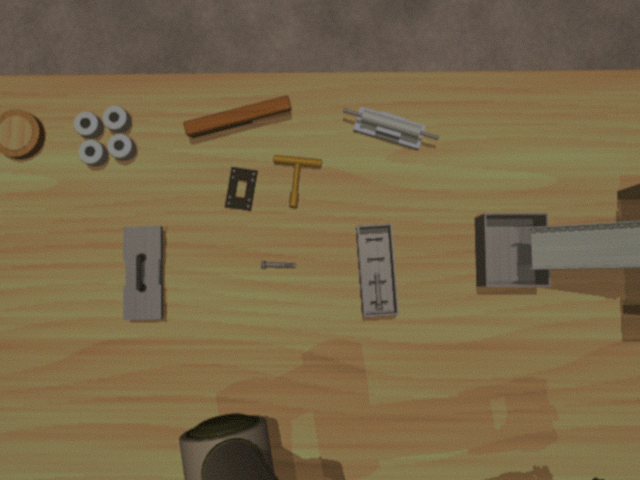

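View pics/scene0.png

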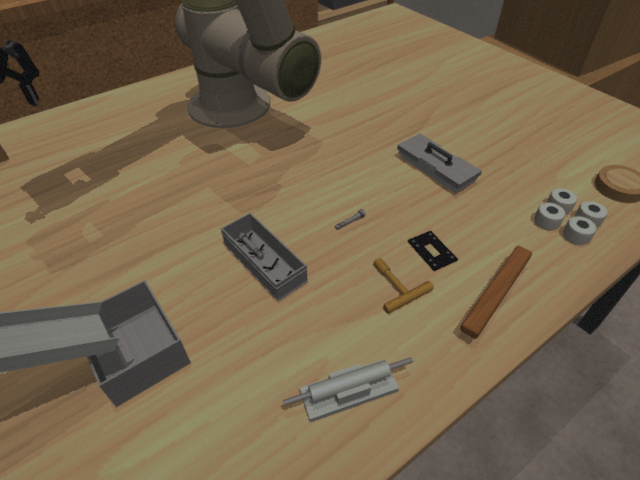

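```bash
python3 - <<'E'
import cv2, numpy as np
t=cv2.imread("pics/top0.png"); s=cv2.imread("pics/scene0.png")
def c(im,x,y,w,h,k): return cv2.resize(im[y:y+h,x:x+w],None,fx=k,fy=k,interpolation=cv2.INTER_CUBIC)
a=np.hstack([c(t,115,220,57,105,5),c(t,350,220,52,105,5)])
b=c(t,255,255,48,20,5)
out=np.zeros((600,800,3),np.uint8)
out[:a.shape[0],:a.shape[1]]=a; out[:100,550:790]=b
out[110:110+240,550:550+240]=c(s,392,130,96,96,2.5)
out[355:355+240,550:550+240]=c(s,216,208,96,96,2.5)
cv2.imwrite("pics/mos.png",out)
E
```

```text
(no output)
```

View pics/mos.png

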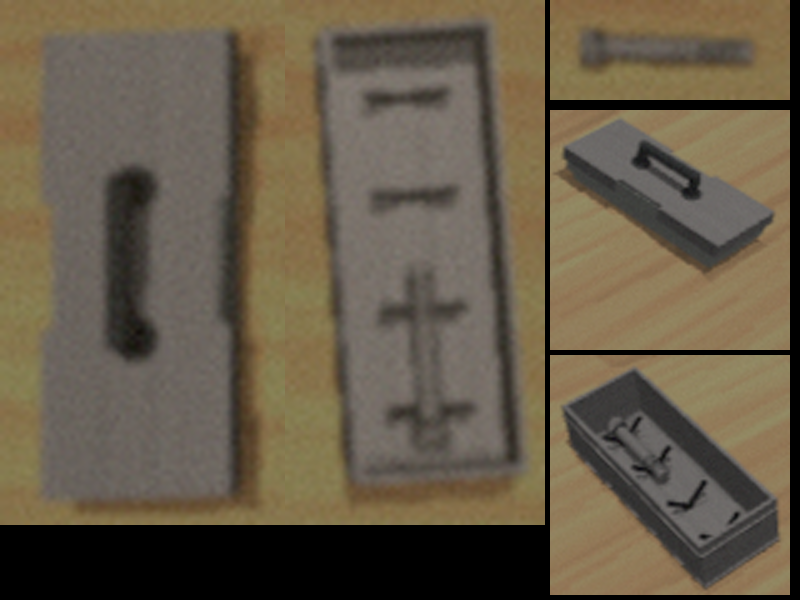

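```bash
cat > h.py <<'E'
import cv2, numpy as np
from rig import *
from scipy.optimize import least_squares
from scipy.ndimage import map_coordinates
CM={n:camera_model(n) for n in("scene","top")}
def proj(n,P):
    m=CM[n];T=np.linalg.inv(m["world_from_camera"]);c=np.atleast_2d(P)@T[:3,:3].T+T[:3,3]
    return np.c_[m["cx"]+m["fx"]*c[:,0]/-c[:,2], m["cy"]-m["fy"]*c[:,1]/-c[:,2]]
def ray(n,u,v,z):
    m=CM[n];W=np.array(m["world_from_camera"]);d=W[:3,:3]@[(u-m["cx"])/m["fx"],-(v-m["cy"])/m["fy"],-1]
    o=W[:3,3];return o+d*(z-o[2])/d[2]
def sat(im):
    f=cv2.GaussianBlur(im.astype(np.float32),(0,0),0.8);return (f[...,2]-f[...,0])/(f[...,2]+f[...,0]+8)
def box(L,W,z0,z1): return np.array([[a*L/2,b*W/2,z] for a in(-1,1) for b in(-1,1) for z in(z0,z1)])
def place(P,p):
    c,s=np.cos(p[2]),np.sin(p[2]);return P@np.array([[c,s,0],[-s,c,0],[0,0,1]])+[p[0],p[1],0]
TIN=box(177,67,0,48); LID=np.vstack([box(185,75,22,35),box(178,68,10,32),box(167,57,0,10)])
def fit(views,P,p,R=5):
    """views: [(name,satimage)]; hull silhouette fit, pose x,y,yaw"""
    p=np.array(p,float);o=np.arange(-R,R+.01,.25)
    for it in range(8):
        S=[]
        for n,im in views:
            H=cv2.convexHull(proj(n,place(P,p)).astype(np.float32))[:,0].astype(float)
            for a,b in zip(H,np.roll(H,-1,0)):
                L=np.linalg.norm(b-a)
                if L<8: continue
                d=(b-a)/L;nn=np.array([d[1],-d[0]])
                for t in np.arange(3,L-3,1.5):
                    q=a+d*t;l=q+o[:,None]*nn;v=map_coordinates(im,[l[:,1],l[:,0]],order=1)
                    g=np.abs(np.gradient(v))*np.exp(-.5*(o/(R*.6))**2);k=g.argmax();w=g[max(k-3,0):k+4];S.append((n,q+nn*(o[max(k-3,0):k+4]@w/w.sum())))
        def res(p):
            r=[]
            for n,_ in views:
                H=cv2.convexHull(proj(n,place(P,p)).astype(np.float32))
                r+=[cv2.pointPolygonTest(H,(float(q[0]),float(q[1])),True) for m,q in S if m==n]
            return np.array(r)
        p=least_squares(res,p,loss="soft_l1",f_scale=.3,diff_step=1e-5,x_scale=[1,1,.01]).x
        R=max(2.,R*.8);o=np.arange(-R,R+.01,.25)
    return p,np.median(np.abs(res(p)))
E
cat > m1.py <<'E'
from h import *
import sys
t=sat(cv2.imread("pics/top0.png"));s=sat(cv2.imread("pics/scene0.png"))
for nm,P,uv,z in(("tin",TIN,(376,271),48),("lid",LID,(143,273),35)):
    g=ray("top",*uv,z)[:2];p0=[*g,.0]
    for v in([("top",t)],[("scene",s)],[("top",t),("scene",s)]):
        p,e=fit(v,P,p0);print(nm,[x[0] for x in v],p.round(3),round(e,2))
print("bar",ray("top",115+130/5,220+263/5,56))
r=t[255:276,253:304]; bg=np.median(t[240:290,250:310]);print(bg,r.min())
m=(r<bg*.55).astype(np.uint8);cc=cv2.connectedComponentsWithStats(m);k=1+cc[2][1:,4].argmax()
ys,xs=np.where(cc[1]==k);c,sz,a=cv2.minAreaRect(np.c_[xs+253,ys+255].astype(np.float32));print("bolt rect",c,sz,a)
vx,vy,_,_=cv2.fitLine(np.c_[xs+253,ys+255].astype(np.float32),2,0,.01,.01).ravel()
A=ray("top",c[0]-15*vx,c[1]-15*vy,6);B=ray("top",c[0]+15*vx,c[1]+15*vy,6)
print("bolt mid",ray("top",*c,6),"ang",np.arctan2(*(B-A)[1::-1]),"ends",xs.min()+253,xs.max()+253)
E
python3 m1.py
```

```text
tin ['top'] [ 546.976 -218.883    0.   ] 0.47
tin ['scene'] [ 5.45819e+02 -2.19365e+02  1.00000e-03] 0.52
tin ['top', 'scene'] [ 546.334 -219.123   -0.   ] 0.49
lid ['top'] [542.265 247.212  -0.   ] 0.24
lid ['scene'] [540.727 246.344   0.   ] 0.24
lid ['top', 'scene'] [541.763 246.89   -0.   ] 0.25
bar [540.91419961 240.45269296  56.        ]
0.2746043 0.07413592
bolt rect (278.0, 264.0) (4.0, 32.0) 90.0
bolt mid [559.61520352 -21.16363478   6.        ] ang -1.6055333268081857 ends 262 294
```

```bash
python3 - <<'E'
s=open("h.py").read()
s=s.replace('''        p=least_squares(res,p,loss="soft_l1",f_scale=.3,diff_step=1e-5,x_scale=[1,1,.01]).x''','''        K=np.array([1,1,.01]);p0=p;p=p0+K*(least_squares(lambda q:res(p0+K*(q-1)),np.ones(3),loss="soft_l1",f_scale=.3,diff_step=.05).x-1)''')
open("h.py","w").write(s)
E
python3 m1.py
```

```text
tin ['top'] [ 5.46869e+02 -2.18908e+02  6.70000e-02] 0.06
tin ['scene'] [ 5.45617e+02 -2.19694e+02  6.40000e-02] 0.04
tin ['top', 'scene'] [ 5.46132e+02 -2.19329e+02  6.40000e-02] 0.09
lid ['top'] [5.42017e+02 2.47346e+02 3.00000e-02] 0.06
lid ['scene'] [5.40646e+02 2.46246e+02 2.80000e-02] 0.03
lid ['top', 'scene'] [5.41724e+02 2.46942e+02 3.00000e-02] 0.06
bar [540.91419961 240.45269296  56.        ]
0.2746043 0.07413592
bolt rect (278.0, 264.0) (4.0, 32.0) 90.0
bolt mid [559.61520352 -21.16363478   6.        ] ang -1.6055333268081857 ends 262 294
```

```bash
cat >> h.py <<'E'
from scipy.spatial.transform import Rotation as Ro
def go(x,y,z,phi):
    s=sense();q=s["ee_rot"];R=Ro.from_quat([q[1],q[2],q[3],q[0]])
    T=Ro.from_matrix(np.c_[[np.cos(phi),np.sin(phi),0],[np.sin(phi),-np.cos(phi),0],[0,0,-1]])
    print("t",round(s["time_s"],2),"pos",s["eef_pos"].round(1),"phi",round(np.arctan2(*R.as_matrix()[1::-1,0]),3),"w",round(s["grip_width"]*85.4,1),"gf",round(s["grip_force"],1),"F",s["force"].round(1))
    d=np.array([x,y,z])-s["eef_pos"]
    print(" turn first (8deg):",(np.degrees((R.inv()*T).as_rotvec())/8).round(2)," then shift (25mm):",(T.inv().apply(d)/25).round(3), " or shift in current axes:",(R.inv().apply(d)/25).round(3))
E
cat > m2.py <<'E'
from h import *
t=sat(cv2.imread("pics/top0.png"));s=sat(cv2.imread("pics/scene0.png"))
B=np.vstack([box(62,10,1,10)+[4,0,0],box(8,15,0,14)+[-31,0,0]])
for v in([("top",t)],[("scene",s)],[("top",t),("scene",s)]):
    p,e=fit(v,B,[559.6,-21.2,-1.6],3);print("bolt",[x[0] for x in v],p.round(3),round(e,2))
go(559,-21,120,1.536)
E
python3 m2.py
```

```text
bolt ['top'] [561.348  17.755  -1.658] 0.26
bolt ['scene'] [550.53   42.776  -1.401] 0.33
bolt ['top', 'scene'] [560.407  21.878  -1.65 ] 0.25
t 0.1 pos [ 199.  -485.6  230.8] phi 0.389 w 85.2 gf 0.0 F [-1.   0.4  0.6]
 turn first (8deg): [-0.01 -0.01 -8.22]  then shift (25mm): [19.074 13.746  4.432]  or shift in current axes: [ 20.37  -11.733   4.45 ]
```

```bash
sed -i 's/if L<8: continue/if L<4: continue/; s/np.arange(3,L-3,1.5)/np.arange(min(3,L*.3),L-min(3,L*.3),1. if L<15 else 1.5)/' h.py; python3 m2.py | head -3
```

```text
bolt ['top'] [559.101 -21.116  -1.57 ] 0.52
bolt ['scene'] [553.194 -18.785  -1.462] 0.41
bolt ['top', 'scene'] [558.544 -20.82   -1.539] 0.67
```

```bash
python3 -m crank '[[[0,0,0,0,0,-1,60],[0,0,0,0,0,-1,60],[0,0,0,0,0,-1,60],[0,0,0,0,0,-1,60],[0,0,0,0,0,-1,60],[0,0,0,0,0,-1,60],[0,0,0,0,0,-1,60],[0,0,0,0,0,-1,40]]]' 40; python3 -c "
from h import *
go(559,-21,120,1.536)"
```

```text
time_s: 0.9
eef_pos: [199.0, -485.7, 230.9]
ee_rot: [-0.0, 0.728, 0.686, 0.0]
force: [0.1, 0.4, -0.2]
grip_width: 0.552
grip_force: 0.0
t 0.9 pos [ 199.  -485.7  230.9] phi 1.512 w 47.2 gf 0.0 F [ 0.1  0.4 -0.2]
 turn first (8deg): [-0.   -0.01 -0.18]  then shift (25mm): [19.076 13.746  4.438]  or shift in current axes: [19.403 13.276  4.451]
```

```bash
python3 -m crank '[[[0,0,0,0,0,-0.18,40],[1,0.72,0.2,0,0,0,40],[1,0.72,0.2,0,0,0,40],[1,0.72,0.2,0,0,0,40],[1,0.72,0.2,0,0,0,40],[1,0.72,0.2,0,0,0,40],[1,0.72,0.2,0,0,0,40],[1,0.72,0.2,0,0,0,40]]]' >/dev/null
python3 -m crank '[[[1,0.72,0.2,0,0,0,40],[1,0.72,0.2,0,0,0,40],[1,0.72,0.2,0,0,0,40],[1,0.72,0.2,0,0,0,40],[1,0.72,0.2,0,0,0,40],[1,0.72,0.2,0,0,0,40],[1,0.72,0.2,0,0,0,40],[1,0.72,0.2,0,0,0,40]]]'  >/dev/null
python3 -m crank '[[[1,0.72,0.2,0,0,0,40],[1,0.72,0.2,0,0,0,40],[1,0.72,0.2,0,0,0,40],[1,0.72,0.2,0,0,0,40],[0.07,0.06,0.5,0,0,0,40],[0,0,0.5,0,0,0,40],[0,0,0,0,0,0,40],[0,0,0,0,0,0,40]]]'
python3 -c "
from h import *
go(559,-21,3,1.536)
cv2.imwrite('pics/a_t.png',capture('top')); cv2.imwrite('pics/a_s.png',capture('scene'))
a=cv2.imread('pics/a_s.png')[120:280,240:440]; cv2.imwrite('pics/a.png',cv2.resize(a,None,fx=3,fy=3))"
```

```text
time_s: 3.3
eef_pos: [560.8, -23.9, 111.2]
ee_rot: [-0.0, 0.722, 0.692, -0.0]
force: [0.2, -0.5, 0.2]
grip_width: 0.468
grip_force: 0.0
t 3.3 pos [560.8 -23.9 111.2] phi 1.529 w 39.9 gf 0.0 F [ 0.2 -0.5  0.2]
 turn first (8deg): [-0.01 -0.   -0.05]  then shift (25mm): [ 0.115 -0.076  4.328]  or shift in current axes: [ 0.114 -0.073  4.328]
```

View pics/a.png

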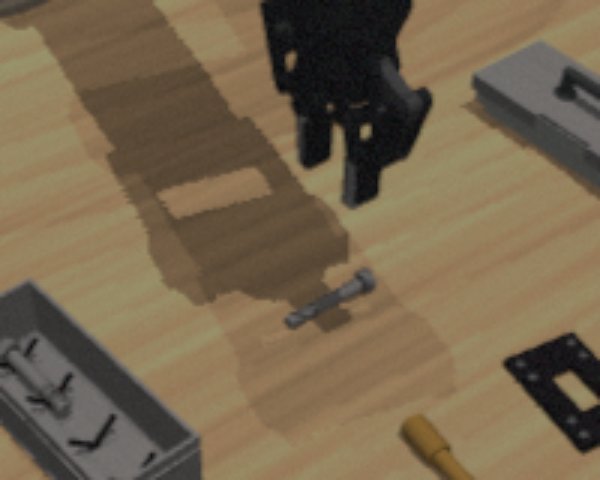

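```bash
python3 -m crank '[[[0.11,-0.07,0,0,0,0,40],[0,0,0.8,0,0,0,40],[0,0,0.8,0,0,0,40],[0,0,0.8,0,0,0,40],[0,0,0.8,0,0,0,40],[0,0,0.8,0,0,0,40],[0,0,0.3,0,0,0,40],[0,0,0,0,0,0,40]]]'
python3 -m crank '[[[0,0,0,0,0,0,25],[0,0,0,0,0,0,15],[0,0,0,0,0,0,5],[0,0,0,0,0,0,5],[0,0,0,0,0,0,5],[0,0,0,0,0,0,5],[0,0,0,0,0,0,5],[0,0,0,0,0,0,5]]]' 40; python3 -c "
from h import *
go(559,-21,3,1.536)"
```

```text
time_s: 4.2
eef_pos: [559.2, -20.3, 3.4]
ee_rot: [-0.001, 0.721, 0.693, -0.0]
force: [-0.1, 0.0, 0.5]
grip_width: 0.462
grip_force: 0.0
time_s: 5.0
eef_pos: [560.1, -20.4, 4.6]
ee_rot: [0.001, 0.721, 0.693, 0.0]
force: [-0.5, 0.8, 7.4]
grip_width: 0.091
grip_force: 39.4
t 5.0 pos [560.1 -20.4   4.6] phi 1.531 w 7.8 gf 39.4 F [-0.5  0.8  7.4]
 turn first (8deg): [ 0.01  0.   -0.04]  then shift (25mm): [-0.024 -0.044  0.066]  or shift in current axes: [-0.024 -0.044  0.066]
```

```bash
python3 -m crank '[[[0,0,0,0,0,0,25],[0,0,0,0,0,0,25],[0,0,0,0,0,0,25],[0,0,0.08,0,0,0,25],[0,0,0,0,0,0,25],[0,0,0,0,0,0,25],[0,0,0,0,0,0,25],[0,0,0,0,0,0,25]]]' 30
python3 -m crank '[[[0,0,0,0,0,0,15],[0,0,0,0,0,0,10],[0,0,0,0,0,0,5],[0,0,0,0,0,0,5],[0,0,0,0,0,0,5],[0,0,0,0,0,0,5],[0,0,0,0,0,0,5],[0,0,0,0,0,0,5]]]' 30
```

```text
time_s: 5.8
eef_pos: [559.6, -20.3, 1.8]
ee_rot: [0.0, 0.721, 0.693, 0.0]
force: [-0.3, -0.5, -0.2]
grip_width: 0.294
grip_force: 0.0
time_s: 6.6
eef_pos: [559.6, -20.3, 1.8]
ee_rot: [0.0, 0.721, 0.693, 0.0]
force: [-0.6, 0.3, 2.4]
grip_width: 0.094
grip_force: 30.4
```

```bash
python3 -m crank '[[[0,0,-0.3,0,0,0,5],[0,0,-0.7,0,0,0,5],[0,0,-1,0,0,0,5],[0,0,-1,0,0,0,5],[0,0,-1,0,0,-0.5,5],[0,0,0,0,0,-1,5],[0,0,0,0,0,-1,5],[0,0,0,0,0,-1,5]]]' 40 >/dev/null
python3 -m crank '[[[0,0,0,0,0,-1,5],[0,0,0,0,0,-1,5],[0,0,0,0,0,-1,5],[0,0,0,0,0,-1,5],[0,0,0,0,0,-1,5],[0,0,0,0,0,-1,5],[0,0,0,0,0,-1,5],[0,0,0,0,0,-1,5]]]'
python3 -c "
from h import *
T=place(np.array([[43,0,0.]]),[546.2,-219.3,.065])[0];print(T)
go(T[0],T[1],80,.065+np.pi)"
```

```text
time_s: 8.2
eef_pos: [559.5, -20.3, 102.2]
ee_rot: [0.0, -0.0, 1.0, -0.0]
force: [-0.7, -0.3, -1.5]
grip_width: 0.092
grip_force: 41.0
[ 589.10919448 -216.50696773    0.        ]
t 8.2 pos [559.5 -20.3 102.2] phi -3.141 w 7.8 gf 41.0 F [-0.7 -0.3 -1.5]
 turn first (8deg): [-0.    0.   -0.46]  then shift (25mm): [-0.671 -7.909  0.888]  or shift in current axes: [-1.177 -7.849  0.888]
```

```bash
python3 -m crank '[[[0,0,0,0,0,-0.46,5],[-0.1,-1,0,0,0,0,5],[-0.1,-1,0,0,0,0,5],[-0.1,-1,0,0,0,0,5],[-0.1,-1,0,0,0,0,5],[-0.1,-1,0,0,0,0,5],[-0.1,-1,0,0,0,0,5],[-0.07,-1,0,0,0,0,5]]]' >/dev/null
python3 -m crank '[[[0,-0.6,0,0,0,0,5],[0,-0.3,0,0,0,0,5],[0,0,0.5,0,0,0,5],[0,0,0.4,0,0,0,5],[0,0,0,0,0,0,5],[0,0,0,0,0,0,5],[0,0,0,0,0,0,5],[0,0,0,0,0,0,5]]]'
python3 -c "
from h import *
go(589.1,-216.5,11,.065+np.pi)
cv2.imwrite('pics/b_t.png',capture('top')); cv2.imwrite('pics/b_s.png',capture('scene'))
a=cv2.imread('pics/b_s.png')[170:310,190:340]; b=cv2.imread('pics/b_t.png')[210:330,340:420]
a=cv2.resize(a,None,fx=3.5,fy=3.5);b=cv2.resize(b,None,fx=3.5,fy=3.5)
o=np.zeros((490,800,3),np.uint8);o[:,:525]=a;o[:420,525:800]=b[:,:275];cv2.imwrite('pics/b.png',o)"
```

```text
time_s: 9.8
eef_pos: [588.2, -216.3, 79.7]
ee_rot: [0.0, -0.03, 1.0, -0.0]
force: [-0.1, -0.6, -1.0]
grip_width: 0.094
grip_force: 41.0
t 9.8 pos [ 588.2 -216.3   79.7] phi -3.082 w 8.1 gf 41.0 F [-0.1 -0.6 -1. ]
 turn first (8deg): [-0.    0.   -0.04]  then shift (25mm): [-0.035 -0.009  2.747]  or shift in current axes: [-0.034 -0.008  2.747]
```

View pics/b.png

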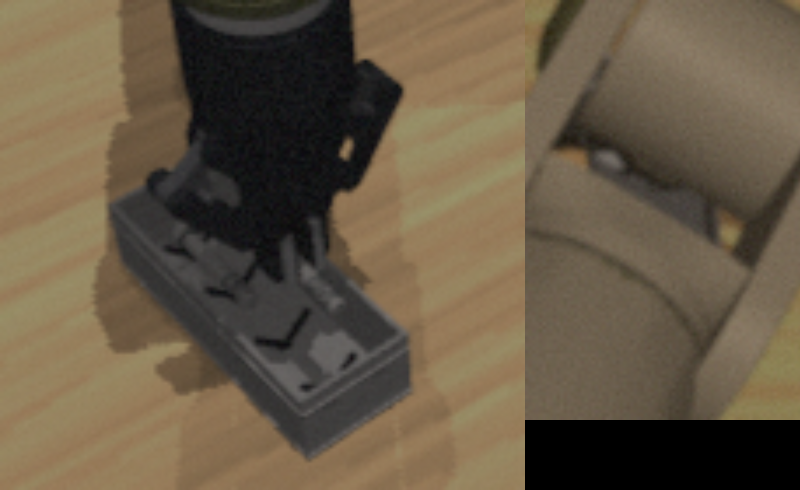

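```bash
python3 -c "
from h import *
print(proj('scene',[[588+35,-214,83],[588,-216,83]]))"
python3 -m crank '[[[-0.03,0,0.4,0,0,0,5],[0,0,0.6,0,0,0,5],[0,0,0.6,0,0,0,5],[0,0,0.4,0,0,0,5],[0,0,0.3,0,0,0,5],[0,0,0.2,0,0,0,5],[0,0,0.1,0,0,0,5],[0,0,0,0,0,0,5]]]'
```

```text
[[286.18620904 257.30563013]
 [274.05788856 245.47895042]]
time_s: 10.7
eef_pos: [588.8, -216.5, 14.2]
ee_rot: [-0.0, -0.03, 1.0, 0.0]
force: [-0.5, -0.3, -0.8]
grip_width: 0.091
grip_force: 41.0
```

```bash
python3 -m crank '[[[0,0,0.04,0,0,0,5],[0,0,0.03,0,0,0,5],[0,0,0.03,0,0,0,5],[0,0,0.03,0,0,0,5],[0,0,0.02,0,0,0,5],[0,0,0.02,0,0,0,5],[0,0,0,0,0,0,5],[0,0,0,0,0,0,5]]]'
```

```text
time_s: 11.5
eef_pos: [588.9, -216.6, 10.3]
ee_rot: [0.0, -0.03, 1.0, -0.0]
force: [-1.0, -0.7, 1.6]
grip_width: 0.091
grip_force: 41.3
```

```bash
python3 -m crank '[[[0,0,0,0,0,0,9],[0,0,0,0,0,0,11],[0,0,0,0,0,0,14],[0,0,0,0,0,0,17],[0,0,0,0,0,0,20],[0,0,0,0,0,0,22],[0,0,0,0,0,0,22],[0,0,0,0,0,0,22]]]' 20
python3 -m crank '[[[0,0,-0.2,0,0,0,22],[0,0,-0.4,0,0,0,22],[0,0,-0.8,0,0,0,22],[0,0,-1,0,0,0,22],[0,0,-1,0,0,0,22],[0,0,-1,0,0,0,22],[0,0,-1,0,0,0,85],[0,0,0,0,0,0,85]]]'
python3 -c "
from h import *
g=[541.5,246.9]
go(*g,145,.029+np.pi)"
```

```text
time_s: 12.3
eef_pos: [588.7, -216.4, 10.0]
ee_rot: [-0.0, -0.03, 1.0, 0.0]
force: [-0.2, 0.2, 0.7]
grip_width: 0.256
grip_force: 0.0
time_s: 13.1
eef_pos: [590.2, -217.2, 149.8]
ee_rot: [0.003, -0.03, 1.0, -0.002]
force: [0.1, -0.3, 0.2]
grip_width: 0.586
grip_force: 0.0
t 13.1 pos [ 590.2 -217.2  149.8] phi -3.082 w 50.1 gf 0.0 F [ 0.1 -0.3  0.2]
 turn first (8deg): [-0.03  0.05  0.22]  then shift (25mm): [ 1.408 18.614  0.191]  or shift in current axes: [ 0.842 18.648  0.106]
```

Translate to above the lid set, then verify the kingpin and re-measure everything.

```bash
python3 -m crank '[[[0,0,0,0,0,0.24,85],[0.1,1,0,0,0,0,85],[0.1,1,0,0,0,0,85],[0.1,1,0,0,0,0,85],[0.1,1,0,0,0,0,85],[0.1,1,0,0,0,0,85],[0.1,1,0,0,0,0,85],[0.1,1,0,0,0,0,85]]]' 30 >/dev/null
python3 -m crank '[[[0.1,1,0,0,0,0,85],[0.1,1,0,0,0,0,85],[0.1,1,0,0,0,0,85],[0.1,1,0,0,0,0,85],[0.1,1,0,0,0,0,85],[0.1,1,0,0,0,0,85],[0.1,1,0,0,0,0,85],[0,1,0,0,0,0,85]]]' >/dev/null
python3 -m crank '[[[0,1,0,0,0,0,85],[0,1,0,0,0,0,85],[0,1,0,0,0,0,85],[0,0.6,0,0,0,0,85],[0,0,0,0,0,0,85],[0,0,0,0,0,0,85],[0,0,0,0,0,0,85],[0,0,0,0,0,0,85]]]'
python3 -c "
from h import *
go(541.5,246.9,25,.029+np.pi)
T=capture('top');S=capture('scene');cv2.imwrite('pics/c_t.png',T); cv2.imwrite('pics/c_s.png',S)
t=sat(T);s=sat(S)
for v in([('top',t)],[('scene',s)]):
    p,e=fit(v,TIN,[546.2,-219.3,.065]);print('tin',p.round(3),round(e,2))
a=cv2.resize(T[215:325,345:405],None,fx=4,fy=4); b=cv2.resize(S[90:230,370:510],None,fx=3.4,fy=3.4)
o=np.zeros((476,800,3),np.uint8);o[:440,:240]=a;o[:,300:776]=b;cv2.imwrite('pics/c.png',o)"
```

```text
time_s: 15.5
eef_pos: [542.0, 246.6, 145.1]
ee_rot: [-0.0, -0.012, 1.0, -0.0]
force: [-0.2, -0.2, -0.1]
grip_width: 0.995
grip_force: 0.0
t 15.5 pos [542.  246.6 145.1] phi -3.117 w 85.0 gf 0.0 F [-0.2 -0.2 -0.1]
 turn first (8deg): [-0.   -0.   -0.03]  then shift (25mm): [0.02  0.013 4.804]  or shift in current axes: [0.019 0.013 4.804]
tin [ 5.46801e+02 -2.18881e+02  6.60000e-02] 0.06
tin [ 5.45612e+02 -2.19690e+02  6.40000e-02] 0.05
```

View pics/c.png

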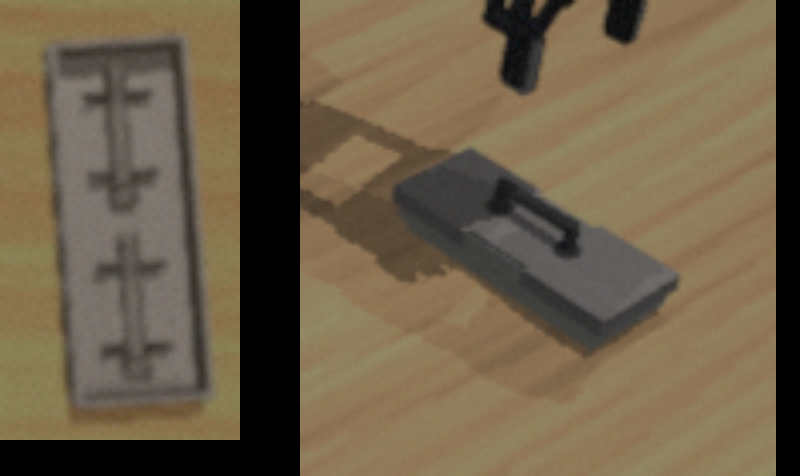

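```bash
python3 -m crank '[[[-0.01,0.01,0.8,0,0,0,85],[0,0,1,0,0,0,85],[0,0,1,0,0,0,85],[0,0,1,0,0,0,85],[0,0,0.8,0,0,0,85],[0,0,0.5,0,0,0,85],[0,0,0,0,0,0,85],[0,0,0,0,0,0,85]]]'
python3 -c "
from h import *
go(541.5,246.9,5,.029+np.pi)
T=capture('top');S=capture('scene')
b=cv2.resize(S[100:220,370:510],None,fx=5,fy=5);cv2.imwrite('pics/d.png',b)"
```

```text
time_s: 16.4
eef_pos: [542.5, 247.8, 18.3]
ee_rot: [0.001, -0.013, 1.0, 0.0]
force: [0.6, -0.0, 0.9]
grip_width: 1.001
grip_force: 0.0
t 16.4 pos [542.5 247.8  18.3] phi -3.116 w 85.5 gf 0.0 F [ 0.6 -0.   0.9]
 turn first (8deg): [ 0.    0.01 -0.02]  then shift (25mm): [ 0.042 -0.034  0.532]  or shift in current axes: [ 0.042 -0.035  0.532]
```

View pics/d.png

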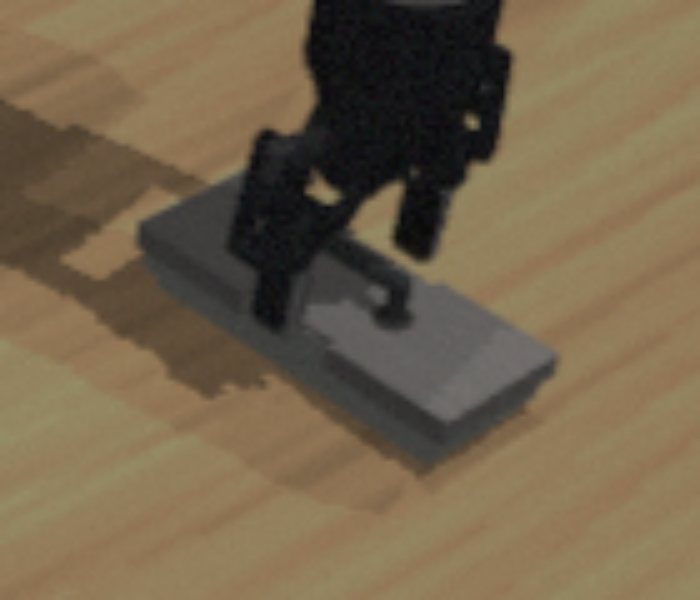

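```bash
python3 -m crank '[[[0.02,-0.03,0.2,0,0,0,85],[0,0,0.2,0,0,0,85],[0,0,0.15,0,0,0,85],[0,0,0.07,0,0,0,85],[0,0,0,0,0,0,85],[0,0,0,0,0,0,80],[0,0,0,0,0,0,76],[0,0,0,0,0,0,72]]]' 30
python3 -m crank '[[[0,0,0,0,0,0,70],[0,0,0,0,0,0,68],[0,0,0,0,0,0,66],[0,0,0,0,0,0,64],[0,0,0,0,0,0,62],[0,0,0,0,0,0,62],[0,0,0,0,0,0,62],[0,0,0,0,0,0,62]]]' 60
python3 -c "
from h import *
go(541.5,246.9,5,.029+np.pi)"
```

```text
time_s: 17.3
eef_pos: [541.6, 247.0, 2.2]
ee_rot: [0.0, -0.013, 1.0, 0.0]
force: [0.2, -1.3, -0.8]
grip_width: 0.847
grip_force: 0.0
time_s: 18.1
eef_pos: [541.8, 246.7, 2.7]
ee_rot: [0.0, -0.013, 1.0, -0.0]
force: [-0.9, -4.3, 6.5]
grip_width: 0.783
grip_force: 65.2
t 18.1 pos [541.8 246.7   2.7] phi -3.116 w 66.8 gf 65.2 F [-0.9 -4.3  6.5]
 turn first (8deg): [-0.    0.   -0.02]  then shift (25mm): [ 0.012  0.008 -0.094]  or shift in current axes: [ 0.012  0.008 -0.094]
```

```bash
python3 -m crank '[[[0,0,-0.05,0,0,0,60],[0,0,-0.15,0,0,0,60],[0,0,-0.25,0,0,0,60],[0,0,-0.3,0,0,0,60],[0,0,-0.3,0,0,0,60],[0,0,-0.3,0,0,0,60],[0,0,-0.15,0,0,0,60],[0,0,0,0,0,0,60]]]' 60
python3 -c "
from h import *
S=capture('scene');cv2.imwrite('pics/e.png',cv2.resize(S[80:220,370:510],None,fx=4,fy=4))
T=capture('top');t=sat(T);s=sat(S)
"
```

```text
time_s: 18.9
eef_pos: [541.9, 247.1, 40.3]
ee_rot: [0.001, -0.013, 1.0, 0.0]
force: [0.3, 0.8, -3.3]
grip_width: 0.784
grip_force: 67.8
```

View pics/e.png

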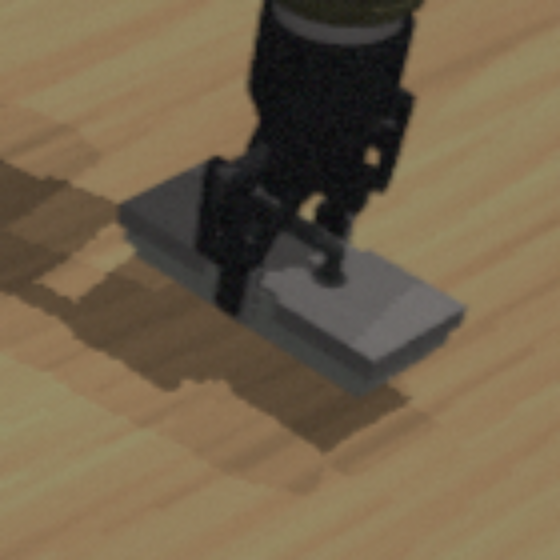

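```bash
python3 -m crank '[[[0,0,-0.4,0,0,0,60],[0,0,-0.7,0,0,0,60],[0,0,-0.7,0,0,0,60],[0,0,-0.6,0,0,0,60],[0,0,-0.3,0,0,-0.14,60],[0,0,0,0,0,-0.14,60],[0,0,0,0,0,0,60],[0,0,0,0,0,0,60]]]' 60
python3 -c "
from h import *
go(546.7,-219.2,78,.064+np.pi)"
```

```text
time_s: 19.8
eef_pos: [541.1, 246.9, 106.2]
ee_rot: [-0.001, -0.032, 0.999, -0.0]
force: [-0.6, -0.7, -3.3]
grip_width: 0.783
grip_force: 68.4
t 19.8 pos [541.1 246.9 106.2] phi -3.077 w 66.8 gf 68.4 F [-0.6 -0.7 -3.3]
 turn first (8deg): [-0.   -0.01  0.01]  then shift (25mm): [  0.969 -18.619   1.126]  or shift in current axes: [  0.983 -18.618   1.133]
```

```bash
python3 -m crank '[[[0.1,-0.2,0,0,0,0,60],[0.1,-0.5,0,0,0,0,60],[0.1,-0.8,0,0,0,0,60],[0.1,-0.8,0,0,0,0,60],[0.1,-0.8,0,0,0,0,60],[0.1,-0.8,0,0,0,0,60],[0.1,-0.8,0,0,0,0,60],[0.1,-0.8,0,0,0,0,60]]]' 60 >/dev/null
python3 -m crank '[[[0.1,-0.85,0,0,0,0,60],[0.07,-0.85,0,0,0,0,60],[0,-0.85,0,0,0,0,60],[0,-0.85,0,0,0,0,60],[0,-0.85,0,0,0,0,60],[0,-0.85,0,0,0,0,60],[0,-0.85,0,0,0,0,60],[0,-0.85,0,0,0,0,60]]]' >/dev/null
python3 -m crank '[[[0,-0.9,0,0,0,0,60],[0,-0.9,0,0,0,0,60],[0,-0.9,0,0,0,0,60],[0,-0.9,0,0,0,0,60],[0,-0.85,0,0,0,0,60],[0,-0.75,0,0,0,0,60],[0,-0.6,0,0,0,0,60],[0,-0.5,0,0,0,0,60]]]'
python3 -m crank '[[[0,0,0.2,0,0,0,60],[0,0,0.3,0,0,0,60],[0,0,0.3,0,0,0,60],[0,0,0.2,0,0,0,60],[0,0,0.1,0,0,0,60],[0,0,0,0,0,0,60],[0,0,0,0,0,0,60],[0,0,0,0,0,0,60]]]'
python3 -c "
from h import *
go(546.7,-219.2,60,.064+np.pi)
T=capture('top');S=capture('scene');cv2.imwrite('pics/f_t.png',T); cv2.imwrite('pics/f_s.png',S)
cv2.imwrite('pics/f.png',cv2.resize(S[170:310,200:340],None,fx=4,fy=4))
cv2.imwrite('pics/f2.png',cv2.resize(T[200:340,320:440],None,fx=4,fy=4))"
```

```text
time_s: 22.2
eef_pos: [547.3, -219.8, 107.0]
ee_rot: [-0.0, -0.032, 0.999, 0.0]
force: [0.8, 0.2, -3.8]
grip_width: 0.781
grip_force: 68.3
time_s: 23.0
eef_pos: [547.7, -218.7, 79.9]
ee_rot: [0.0, -0.032, 0.999, -0.0]
force: [-0.9, -0.3, -3.4]
grip_width: 0.781
grip_force: 68.4
t 23.0 pos [ 547.7 -218.7   79.9] phi -3.077 w 66.7 gf 68.4 F [-0.9 -0.3 -3.4]
 turn first (8deg): [-0.    0.    0.01]  then shift (25mm): [ 0.04  -0.019  0.795]  or shift in current axes: [ 0.04  -0.019  0.795]
```

View pics/f.png

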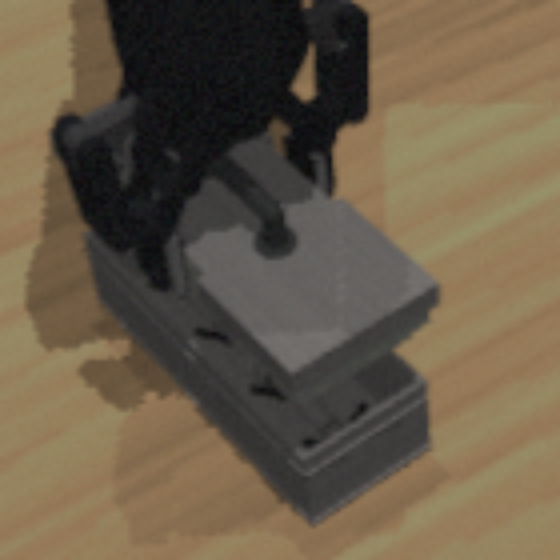

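```bash
python3 -c "
from h import *
P=place(np.array([[92.5,-37.5,112.2],[92.5,37.5,112.2]]),[547.3,-218.7,.0645]);print(proj('scene',P))
P=place(np.array([[88.5,-33.5,48],[88.5,33.5,48]]),[545.6,-219.7,.0645]);print(proj('scene',P))
for u,v,z in((274.5,263,112.2),(309.5,241.8,112.2),(275.5,287.5,48),(306.75,266,48)): print(ray('scene',u,v,z))
"
```

```text
[[272.389667   262.9370971 ]
 [309.3684424  240.30886527]]
[[275.22563726 284.54600147]
 [306.20171822 264.7301597 ]]
[ 644.13034364 -247.55890304  112.2       ]
[ 640.05580375 -177.07504295  112.2       ]
[ 641.61241253 -250.37888399   48.        ]
[ 634.69745038 -181.45141919   48.        ]
```

```bash
python3 -m crank '[[[0.04,-0.02,0,0,0,0,60],[0,0,0.2,0,0,0,60],[0,0,0.3,0,0,0,60],[0,0,0.3,0,0,0,60],[0,0,0.2,0,0,0,60],[0,0,0.06,0,0,0,60],[0,0,0,0,0,0,60],[0,0,0,0,0,0,60]]]' 60 
python3 -c "
from h import *
go(546.7,-219.2,53,.0645+np.pi)"
```

```text
time_s: 23.9
eef_pos: [546.7, -219.3, 53.3]
ee_rot: [0.0, -0.032, 0.999, -0.0]
force: [-0.3, -1.1, -2.9]
grip_width: 0.782
grip_force: 68.4
t 23.9 pos [ 546.7 -219.3   53.3] phi -3.077 w 66.8 gf 68.4 F [-0.3 -1.1 -2.9]
 turn first (8deg): [-0.  0.  0.]  then shift (25mm): [-0.001  0.002  0.011]  or shift in current axes: [-0.001  0.002  0.011]
```

```bash
python3 -m crank '[[[0,0,0.04,0,0,0,60],[0,0,0.04,0,0,0,60],[0,0,0.04,0,0,0,60],[0,0,0.04,0,0,0,60],[0,0,0.04,0,0,0,60],[0,0,0.02,0,0,0,60],[0,0,0,0,0,0,60],[0,0,0,0,0,0,60]]]' 60
```

```text
time_s: 24.7
eef_pos: [546.5, -219.2, 47.6]
ee_rot: [0.0, -0.032, 0.999, -0.0]
force: [-0.3, -0.3, -5.2]
grip_width: 0.782
grip_force: 68.4
```

```bash
python3 -m crank '[[[0,0,0.04,0,0,0,60],[0,0,0.04,0,0,0,60],[0,0,0.04,0,0,0,60],[0,0,0.04,0,0,0,60],[0,0,0.04,0,0,0,60],[0,0,0.04,0,0,0,60],[0,0,0,0,0,0,60],[0,0,0,0,0,0,60]]]' 60
```

```text
time_s: 25.5
eef_pos: [546.5, -219.2, 41.6]
ee_rot: [0.0, -0.032, 0.999, 0.0]
force: [-0.5, 0.0, -3.6]
grip_width: 0.785
grip_force: 68.4
```

```bash
python3 -m crank '[[[0,0,0.03,0,0,0,60],[0,0,0.02,0,0,0,60],[0,0,0.02,0,0,0,60],[0,0,0,0,0,0,60],[0,0,0,0,0,0,60],[0,0,0,0,0,0,60],[0,0,0,0,0,0,60],[0,0,0,0,0,0,60]]]' 60
```

```text
time_s: 26.3
eef_pos: [546.7, -219.6, 40.7]
ee_rot: [0.0, -0.032, 0.999, -0.0]
force: [-2.0, 0.6, 4.1]
grip_width: 0.785
grip_force: 69.6
```

```bash
python3 -m crank '[[[0,0,0,0,0,0,66],[0,0,0,0,0,0,66],[0,0,0,0,0,0,68],[0,0,0,0,0,0,70],[0,0,0,0,0,0,74],[0,0,0,0,0,0,78],[0,0,0,0,0,0,82],[0,0,0,0,0,0,85]]]' 20
python3 -m crank '[[[0,0,0,0,0,0,85],[0,0,0,0,0,0,85],[0,0,-0.2,0,0,0,85],[0,0,-0.4,0,0,0,85],[0,0,-0.7,0,0,0,85],[0,0,-0.7,0,0,0,85],[0,0,0,0,0,0,60],[0,0,0,0,0,0,40]]]'
python3 -c "
from h import *
S=capture('scene');T=capture('top');cv2.imwrite('pics/g_s.png',S);cv2.imwrite('pics/g_t.png',T)
cv2.imwrite('pics/g.png',cv2.resize(S[170:310,200:340],None,fx=4,fy=4))
go(546.7,-219.4,80,.0645+np.pi)"
```

```text
time_s: 27.1
eef_pos: [546.5, -219.1, 39.8]
ee_rot: [-0.0, -0.032, 0.999, 0.0]
force: [0.5, 0.2, 0.6]
grip_width: 0.996
grip_force: 0.0
time_s: 27.9
eef_pos: [546.5, -219.2, 90.0]
ee_rot: [0.0, -0.032, 0.999, -0.0]
force: [0.5, -0.2, -1.2]
grip_width: 0.688
grip_force: 0.0
t 28.0 pos [ 546.1 -218.9   89. ] phi -3.077 w 43.6 gf 0.0 F [ 0.1 -0.7 -0.3]
 turn first (8deg): [ 0.01 -0.01  0.  ]  then shift (25mm): [-0.022 -0.02   0.36 ]  or shift in current axes: [-0.022 -0.02   0.36 ]
```

View pics/g.png

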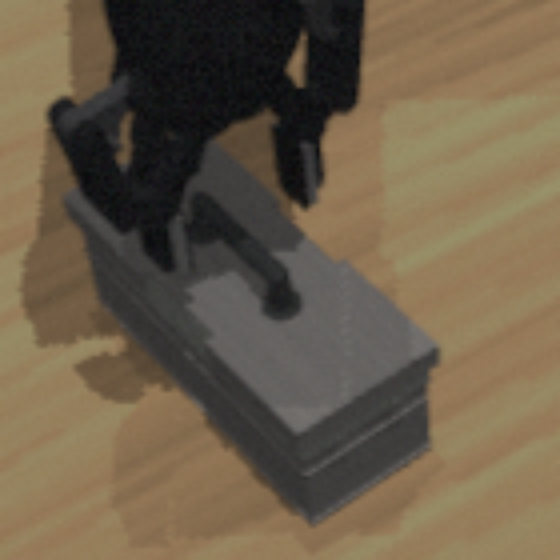

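```bash
python3 -m crank '[[[0,0,0.15,0,0,0,40],[0,0,0.15,0,0,0,40],[0,0,0.12,0,0,0,40],[0,0,0,0,0,0,30],[0,0,0,0,0,0,22],[0,0,0,0,0,0,16],[0,0,0,0,0,0,13],[0,0,0,0,0,0,11]]]' 30
python3 -m crank '[[[0,0,0,0,0,0,9],[0,0,0,0,0,0,7],[0,0,0,0,0,0,5],[0,0,0,0,0,0,5],[0,0,0,0,0,0,5],[0,0,0,0,0,0,5],[0,0,0,0,0,0,5],[0,0,0,0,0,0,5]]]' 60
```

```text
time_s: 28.8
eef_pos: [546.6, -219.3, 79.4]
ee_rot: [0.0, -0.032, 0.999, -0.0]
force: [-0.2, -0.3, 0.4]
grip_width: 0.131
grip_force: 0.3
time_s: 29.6
eef_pos: [546.7, -219.3, 79.6]
ee_rot: [0.0, -0.032, 0.999, -0.0]
force: [-1.2, -0.3, 5.5]
grip_width: 0.085
grip_force: 58.7
```

```bash
python3 -m crank '[[[0,0,-0.05,0,0,0,5],[0,0,-0.05,0,0,0,5],[0,0,-0.08,0,0,0,5],[0,0,-0.1,0,0,0,5],[0,0,-0.1,0,0,0,5],[0,0,-0.1,0,0,0,5],[0,0,-0.1,0,0,0,5],[0,0,-0.1,0,0,0,5]]]' 60
python3 -m crank '[[[0,0,-0.2,0,0,0,5],[0,0,-0.3,0,0,0,5],[0,0,-0.5,0,0,0,5],[0,0,-0.6,0,0,0,5],[0,0,-0.6,0,0,0,5],[0,0,-0.5,0,0,0,5],[0,0,-0.4,0,0,0,5],[0,0,-0.22,0,0,0,5]]]' 60
python3 -m crank '[[[0,0,0,0,0,0,5],[0,0,0,0,0,0,5],[0,0,0,0,0,0,5],[0,0,0,0,0,0,5],[0,0,0,0,0,0,5],[0,0,0,0,0,0,5],[0,0,0,0,0,0,5],[0,0,0,0,0,0,5]]]' 60
python3 -c "
from h import *
S=capture('scene');T=capture('top')
cv2.imwrite('pics/h.png',cv2.resize(S[130:310,190:360],None,fx=3.3,fy=3.3))"
```

```text
time_s: 30.4
eef_pos: [546.5, -219.2, 96.6]
ee_rot: [0.0, -0.032, 0.999, -0.0]
force: [0.8, -0.4, -2.1]
grip_width: 0.088
grip_force: 58.5
time_s: 31.2
eef_pos: [546.7, -219.3, 180.5]
ee_rot: [0.0, -0.032, 0.999, -0.0]
force: [-0.1, 0.8, -2.6]
grip_width: 0.091
grip_force: 58.5
time_s: 32.0
eef_pos: [546.5, -219.2, 179.3]
ee_rot: [0.0, -0.032, 0.999, 0.0]
force: [-0.1, -0.2, -1.4]
grip_width: 0.087
grip_force: 58.5
```

View pics/h.png

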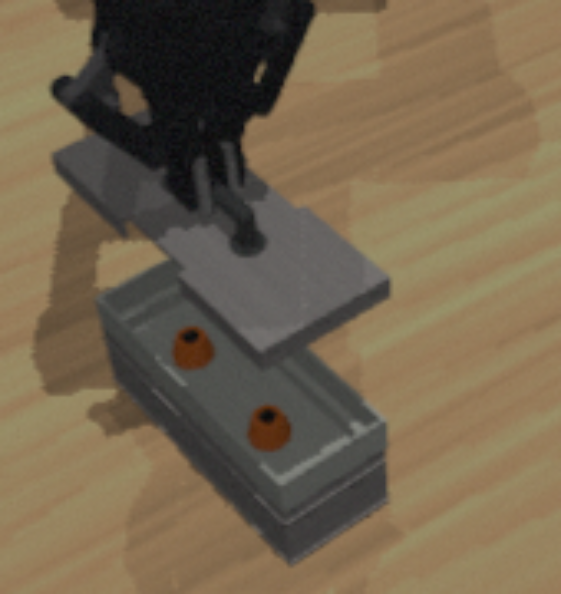

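The outer lid is held level about 10 cm up. Both bushings stand at crop (193,348) and (268,428), and the inner lid is seated all round, so I am handing in.

```bash
python3 -c "
from rig import *
print(finish_job())"
```

```text
the job is handed in; nothing more can be done
None
```

The job is handed in: the kingpin is laid in the empty rests with its head matching the packed one, the inner lid is seated on the tin with both bushings standing, and the outer lid is held level about 10 cm up; the hand-in gave no verdict, so this rests on the last camera picture and the arm's readings.

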